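Hold a port cover flush on a tilted manifold port for tacking

TASK

First push the loose angle plate along the table into the fence corner until it sits square and flush against both stop bars. Then pick up the rectangular cover by its rib, tilt it to match the sloped manifold port on the angle plate and lay it flush over the port, edges lined up, ready to be tacked. Finish while holding it there: keep the rib gripped and press the cover onto the port with a steady push of about 10 newtons, the angle plate still home in the corner, and leave the round cap, the brush and the can where they are.

Things in the scene. Friction and masses are not known exactly. Their poses are not given: they have to be found in the camera images.
- fence: Fixed fence corner: two steel stop bars, 26 mm high, 30 mm wide. Origin: the inside corner at table height. One bar's face is the plane x = 0 (y from -130 to 30 mm), the other's is y = 0 (x from -140 to 0 mm); the part goes at x < 0, y < 0. x points roughly away from the robot (yaw up to 11 degrees either way), z up.
- angle_plate: Loose aluminium angle plate, 0.5 to 0.7 kg: base 110 x 90 x 30 mm (x, y, z), top hinged along y at the base's -x end (robot side). Origin: centre of the base's underside, z up. Starts 15 to 50 mm off each bar, yaw within 10 degrees of the fence. Home, its origin is at (-55, -45) mm in the fence frame. Highest point below 110 mm. The hinge is locked stiff at a varying slope, 12 to 30 degrees.
- port (a point): Centre of the port's rim on the tilting top: an aluminium frame 80 x 60 mm outside, opening 64 x 44 mm, 14 mm high on the 92 x 80 mm top. The flat rim is the sloped face to cover. z: normal of the rim, up and leaning towards the robot; x: up the slope (80 mm side); y: along the hinge (60 mm side).
- cover: Loose aluminium cover, 0.09 to 0.18 kg: plate 80 x 60 x 6 mm (x, y, z) with a grip rib on top, 40 mm long along x, 12 mm thick in y, its top 42 mm above the underside. Origin: centre of the underside, z up. Starts flat on the table, rib up, x within 30 degrees of the robot's x. Goes on the port centre on centre, underside on the rim, 80 mm side up the slope, either way round.
- cap: Bystander: round aluminium cap, 64 mm diameter, with a knob, 30 mm high in all; origin centre of underside. Leave alone.
- brush: Bystander: hand brush lying on the table, roughly 200 mm long along its x. Leave alone.
- can: Bystander: plain can, 60 mm diameter, 100 mm high, origin centre of underside. Leave alone.
Mind the look-alikes: they are no part of the job. Leave any brown or orange look-alike of the cover alone.

How it is judged:
By the outcome, as a careful person would: the job done as asked, in the order asked, and still so for the second after the job is handed in, while the arm keeps its last pose, push and grip.
It also fails if it takes over 67 s, if anything falls off the work surface, if the arm or the gripper's body presses on something with over 40 N, if the wrist force passes 120 N, or if a joint passes its speed limit or range.

ROBOT

A 6-joint arm with a two-finger parallel gripper is mounted at the origin on the work surface. World frame = base frame: x ahead of the robot, y to its left, z up, the work surface at z = 0. Lengths are in m, angles in rad, forces in N, time in s.
With the tool pointing down it reaches from about 0.35 to 0.975 m from the base axis. Payload 7.1 kg.
Tool frame: the origin (TCP) lies midway between the tips of the shut fingers; the grasp point (between the pads) lies 19 mm behind it; z points along the fingers, y is the line along which they close (so a half turn about z gives the same grasp; the last joint's range is limited). The gripper opens to 88 mm and grips with 3 to 60 N. Pads are 20 mm wide; open, the fingers measure 115 mm over their backs; the gripper's body (75 mm by 178 mm) begins 61 mm behind the grasp point.
Start: joints at [-1.322, 0.423, 1.63, -0, 1.089, -0.019], TCP at [0.165, -0.603, 0.223] pointing down, gripper open.
Joint ranges: [-3, 3], [-0.9, 2.11], [0.09, 2.58], [-1.31, 4.45], [0.11, 2.69], [-2.54, 2.54]. Speed limits (rad/s): [2.39, 2.39, 3.01, 3.14, 3.14, 3.14].

INTERFACE

Orientations are given as a 3x3 rotation matrix whose columns are the frame's x, y, z axes.
In Python, from bench import ctrl, eyes gives the robot as it stands.
- The arm moves only by the shell command python3 -m creep 'ROWS' [FORCE]. ROWS is JSON, a list that holds one entry, the list of rows, each a list of 7 numbers: the shift along the tool's x, y, z in m, then the turn, a rotation vector about the tool's x, y, z in degrees, then the closure, from 0 (fully open) to 1 (shut). A call has 1 to 10 rows; each row shifts and turns the commanded pose from where the row before left it, along the tool's axes as they then stand; what a row does not reach is not made up. A row lasts 1/12 s, in which the tool goes at most 41.7 mm and 7.16 degrees, less where a joint would pass 70% of its speed; a pose out of reach is approached as far as the arm can. A call is refused whole if a number of a shift passes 0.0417 or a number of a turn 7.16, either way. A call with a gripper value outside its range is refused whole. The fingers move at their own pace and stop on an object; FORCE is the grip in N (left out, the last holds). Time passes only in rows, so rows that do not move let the fingers close. It gives the time, the measured TCP pose, the force, the opening and the grip force at its end, in the units of the state.
- ctrl.state(): the state, without advancing time (a new reading comes with each control period).
- eyes.camera(name): name is "side" or "top"; returns the picture (480x640x3 uint8, blue, green, red); there is no depth.
- eyes.camera_model(name): a dict with "mtx" (3x3 intrinsics, pixels), "cam_to_world" (4x4, takes a point from camera to world coordinates). Camera axes: x right, y up, looking along -z (the intrinsics and any distortion apply to the point x, -y, -z); pixel columns grow to the right and rows downward; lengths in m; the calibration is good to about 2 mm. A picture is of the moment at which its call begins. camera_model takes no time and is no camera call.
- ctrl.sign_off(): hands the job in; it is judged then, once.
The state is a dict: "time": time; "joint_positions": joint angles; "dq": joint speeds; "effort": joint torques, N m; "tool_pos": TCP position; "tcp_rot": TCP orientation; "ft_force": force on the tool from outside, world axes, zero at the start; "torque": the same for the moment, N m; "width": finger opening in m; "grip_force": force on a finger pad.
Only numpy, scipy, OpenCV 4.12 (cv2) and the standard library are available. Lean on these libraries where they do the work, as an engineer would, in place of code of your own. Each camera call takes 0.05 s, during which the arm holds its last target. There are 200 camera calls.

## Working session

There is one attempt and no reset: what is moved stays moved. The work goes in short steps, Python scripts to look and compute and a shell command to move; the robot and the scene stay as the last step left them, time stands still between calls to the robot, and variables do not carry over. Pictures are saved under pics/ and viewed, at most 10 in all, crops included, and the job is handed in when it is done.

```bash
mkdir -p pics; ls; python3 - <<'E'
from bench import ctrl, eyes
import cv2,numpy as np
np.set_printoptions(precision=4,suppress=True)
for n in("top","side"):
    cv2.imwrite(f"pics/{n}0.png",eyes.camera(n)); m=eyes.camera_model(n); print(n,{k:np.array(v) if not isinstance(v,str) else v for k,v in m.items()})
s=ctrl.state(); print({k:np.round(s[k],3) for k in s})
E
```

```text
pics
top {'mtx': array([[446.0039,   0.    , 322.7326],
       [  0.    , 446.0039, 240.4223],
       [  0.    ,   0.    ,   1.    ]]), 'cam_to_world': array([[ 0.0095,  0.9895, -0.1439,  0.434 ],
       [-0.9999,  0.0107,  0.0075, -0.0907],
       [ 0.009 ,  0.1438,  0.9896,  0.8901],
       [ 0.    ,  0.    ,  0.    ,  1.    ]])}
side {'mtx': array([[591.2356,   0.    , 321.4357],
       [  0.    , 591.2356, 233.3908],
       [  0.    ,   0.    ,   1.    ]]), 'cam_to_world': array([[-0.9239,  0.2367, -0.3008,  0.1923],
       [-0.3826, -0.594 ,  0.7077,  0.7457],
       [-0.0112,  0.7688,  0.6393,  0.8296],
       [ 0.    ,  0.    ,  0.    ,  1.    ]])}
{'time': np.float64(0.1), 'joint_positions': array([-1.322,  0.424,  1.631,  0.   ,  1.089, -0.019]), 'dq': array([-0.001, -0.001, -0.002, -0.001,  0.001, -0.   ]), 'effort': array([  0.   , -54.562, -27.432,   0.065,   0.019,  -0.   ]), 'tool_pos': array([ 0.165, -0.602,  0.222]), 'tcp_rot': array([[ 0.964,  0.265, -0.   ],
       [ 0.265, -0.964,  0.001],
       [ 0.   , -0.001, -1.   ]]), 'ft_force': array([ 0.338,  0.253, -0.511]), 'torque': array([-0.03 , -0.031,  0.023]), 'grip_force': np.float64(0.0), 'width': np.float64(0.088)}
```

View pics/top0.png

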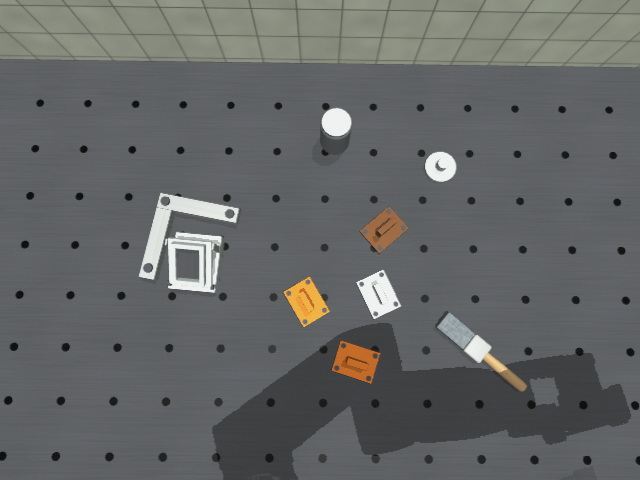

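View pics/side0.png

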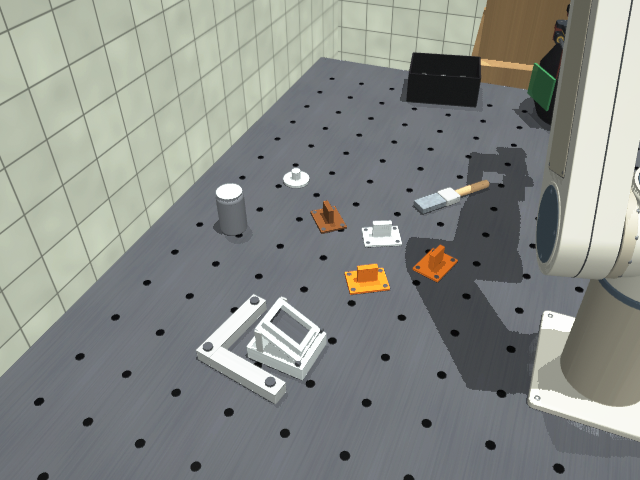

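The top view shows the fence corner at about (170,208), the angle plate at (193,263) and the white cover at (379,294). The orange and brown look-alikes are at (307,302), (356,362) and (384,230), the cap at (441,166), the can at (336,130) and the brush at (480,350). I'll enlarge the plate and fence and get the mask contours.

```bash
cat > h.py <<'E'
import cv2,numpy as np
from bench import ctrl,eyes
np.set_printoptions(precision=4,suppress=True)
def ray(n,uv):
    m=eyes.camera_model(n);T=np.array(m["cam_to_world"]);K=np.array(m["mtx"])
    d=np.linalg.inv(K)@[uv[0],uv[1],1]; d=np.array([d[0],-d[1],-d[2]])
    return T[:3,3],T[:3,:3]@d
def onz(n,uv,z):
    o,d=ray(n,uv); return o+d*(z-o[2])/d[2]
def tri(uvt,uvs):
    o,d=ray("top",uvt);p,e=ray("side",uvs)
    A=np.stack([d,-e],1);s=np.linalg.lstsq(A,p-o,rcond=None)[0]
    a=o+d*s[0];b=p+e*s[1];return (a+b)/2,np.linalg.norm(a-b)
def white(img,t=165):
    h=cv2.cvtColor(img,cv2.COLOR_BGR2HSV);return ((h[...,1]<40)&(h[...,2]>t)).astype(np.uint8)*255
E
python3 - <<'E'
from h import *
t=cv2.imread("pics/top0.png");s=cv2.imread("pics/side0.png")
a=cv2.resize(t[185:305,130:250],(600,600),interpolation=cv2.INTER_CUBIC)
b=cv2.resize(s[280:410,185:338],(706,600),interpolation=cv2.INTER_CUBIC)
cv2.imwrite("pics/cropt.png",a);cv2.imwrite("pics/crops.png",b)
c,_=cv2.findContours(white(t),cv2.RETR_EXTERNAL,cv2.CHAIN_APPROX_NONE)
for k in c:
    if cv2.contourArea(k)>150:
        r=cv2.minAreaRect(k);print(r,cv2.contourArea(k)); 
        if 350<r[0][0]<400 and r[0][1]>250:
            q=cv2.boxPoints(r);w=np.array([onz("top",p,.006) for p in q]);print(w,np.linalg.norm(w-np.roll(w,1,0),axis=1),w.mean(0))
E
```

```text
((476.46343994140625, 347.6707458496094), (22.48902130126953, 20.77111053466797), 38.65980529785156) 388.5
((455.8941650390625, 330.1235656738281), (32.97343063354492, 18.113693237304688), 40.60129928588867) 466.5
((378.396484375, 293.8825988769531), (40.88668441772461, 30.56827735900879), 64.53665161132812) 1182.0
[[ 0.4802 -0.1637  0.006 ]
 [ 0.5068 -0.2186  0.006 ]
 [ 0.4346 -0.2524  0.006 ]
 [ 0.4086 -0.198   0.006 ]] [0.0794 0.061  0.0798 0.0603] [ 0.4576 -0.2082  0.006 ]
((190.80224609375, 261.576416015625), (55.463321685791016, 56.648433685302734), 5.440331935882568) 2370.0
((188.32351684570312, 242.20590209960938), (80.76435852050781, 89.98072052001953), 14.03624439239502) 2100.0
((440.0, 166.5), (29.0, 30.0), 90.0) 693.5
((336.0, 121.5), (27.0, 28.0), 90.0) 615.0
```

View pics/cropt.png

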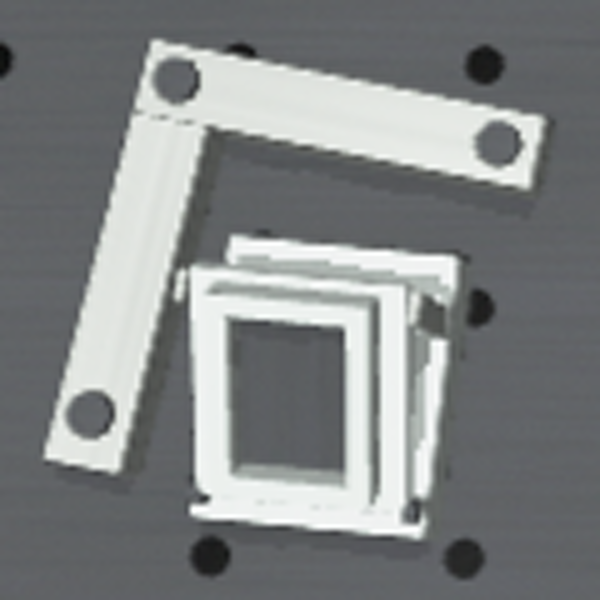

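View pics/crops.png

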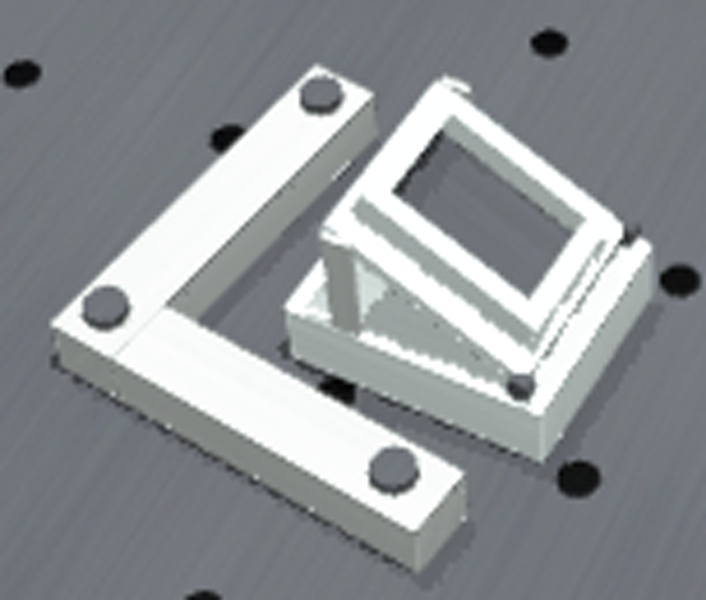

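The crops show the inside corner of the fence at top pixel (171,210) and its bar ends at (236,223) and (154,279). The plate's base is seen at side pixels (303,369), (326,333) and (247,347), and the port's opening is clear in both views. I'll compute the fence frame, plate pose and port corners.

```bash
python3 - <<'E'
from h import *
T=lambda p:np.array(p)/5+[130,185]
S=lambda p:np.array(p)/4.615+[185,280]
c=onz("top",T((207,126)),.026);a=onz("top",T((530,190)),.026);b=onz("top",T((120,472)),.026)
print("fence",c,a,b,np.linalg.norm(a-c),np.linalg.norm(b-c)); 
v=(c-a)[:2];w=(c-b)[:2];print("yaw",np.degrees(np.arctan2(-v[0],v[1])),np.degrees(np.arctan2(w[1],w[0])))
print("fence tri",tri(T((207,126)),S((165,308))))
for n,p in dict(near=(545,412),right=(650,245),left=(288,308)).items(): print(n,onz("side",S(p),.03))
print("near0",onz("side",S((542,461)),0),"left0",onz("side",S((288,352)),0))
for n,p in dict(tl=(228,236),tr=(460,256),br=(425,537)).items(): print("top",n,onz("top",T(p),.03),onz("top",T(p),0))
# opening corners: far-left(+x,+y), far-right, near-right, near-left
R=[tri(T(p),S(q)) for p,q in [((228,315),(395,190)),((345,325),(450,115)),((345,487),(590,218)),((232,468),(528,297))]]
for r in R: print(r)
P=np.array([r[0] for r in R]);print(np.linalg.norm(P-np.roll(P,-1,0),axis=1),P.mean(0))
E
```

```text
fence [0.6167 0.2015 0.026 ] [0.5925 0.0735 0.026 ] [0.4803 0.2271 0.026 ] 0.13033420005672416 0.13873321556101098
yaw -10.707465467547758 -10.595879553610605
fence tri (array([0.6169, 0.2024, 0.0229]), np.float64(0.0008238503341697832))
near [0.4619 0.1975 0.03  ]
right [0.4563 0.1112 0.03  ]
left [0.5701 0.19   0.03  ]
near0 [0.4641 0.1975 0.    ] left0 [0.5742 0.188  0.    ]
top tl [0.5722 0.1895 0.03  ] [0.577  0.1993 0.    ]
top tr [0.5653 0.099  0.03  ] [0.5699 0.1056 0.    ]
top br [0.4565 0.1078 0.03  ] [0.4573 0.1147 0.    ]
(array([0.533 , 0.1684, 0.0887]), np.float64(0.0018818437992371916))
(array([0.5304, 0.1265, 0.0876]), np.float64(0.0008767181142625735))
(array([0.473 , 0.131 , 0.0595]), np.float64(0.0017303727822427582))
(array([0.4794, 0.1733, 0.0589]), np.float64(0.0020873217552401582))
[0.0419 0.0641 0.0428 0.0615] [0.504  0.1498 0.0737]
```

```bash
cat >> h.py <<'E'
from scipy.spatial.transform import Rotation as Ro
C=np.array([.6167,.2015]);FY=np.radians(-10.65)
xf=np.array([np.cos(FY),np.sin(FY),0]);yf=np.array([-np.sin(FY),np.cos(FY),0])
def F(x,y,z): return np.r_[C,0]+x*xf+y*yf+np.array([0,0,z])
def down(yaw,tilt=0): # tool down, tool x at yaw deg, then tilt about tool y
    return (Ro.from_euler('z',yaw,degrees=True)*Ro.from_euler('x',180,degrees=True)*Ro.from_euler('y',tilt,degrees=True)).as_matrix()
def need(p,R):
    s=ctrl.state();A=np.array(s["tcp_rot"]);q=np.array(s["tool_pos"])
    print("t",round(s["time"],2),"F",s["ft_force"],"w",s["width"],"gf",s["grip_force"],"pos",q)
    print("shift now-axes mm",1e3*A.T@(p-q)," turn",Ro.from_matrix(A.T@R).as_rotvec(degrees=True)," shift target-axes mm",1e3*R.T@(p-q))
E
python3 - <<'E'
from h import *
p=F(-.0915,-.16,.15);print(p)
need(p,down(79.35,30)); need(p,down(79.35,0))
E
```

```text
[0.4972 0.0612 0.15  ]
t 0.1 F [ 0.3375  0.2527 -0.5111] w 0.08834111330970357 gf 0.0 pos [ 0.1653 -0.6022  0.222 ]
shift now-axes mm [ 495.6169 -551.8365   72.776 ]  turn [ 16.6727  26.7396 -62.492 ]  shift target-axes mm [581.7527 203.6084 419.0028]
t 0.1 F [ 0.3375  0.2527 -0.5111] w 0.08834111330970357 gf 0.0 pos [ 0.1653 -0.6022  0.222 ]
shift now-axes mm [ 495.6169 -551.8365   72.776 ]  turn [ -0.0688  -0.0467 -64.0081]  shift target-axes mm [713.314  203.6084  71.9907]
```

```bash

python3 -m creep '[[[0.0225,-0.0251,0,0,0,0,0],[0.0225,-0.0251,0,0,0,0,0],[0.0225,-0.0251,0,0,0,0,0],[0.0225,-0.0251,0,0,0,0,0],[0.0225,-0.0251,0,0,0,0,0],[0.0225,-0.0251,0,0,0,0,0],[0.0225,-0.0251,0,0,0,0,0],[0.0225,-0.0251,0,0,0,0,0],[0.0225,-0.0251,0,0,0,0,0],[0.0225,-0.0251,0,0,0,0,0]]]' 20
python3 -m creep '[[[0.0225,-0.0251,0,0,0,0,0.43],[0.0225,-0.0251,0,0,0,0,0.43],[0.0225,-0.0251,0,0,0,0,0.43],[0.0225,-0.0251,0,0,0,0,0.43],[0.0225,-0.0251,0,0,0,0,0.43],[0.0225,-0.0251,0,0,0,0,0.43],[0.0225,-0.0251,0,0,0,0,0.43],[0.0225,-0.0251,0,0,0,0,0.43],[0.0225,-0.0251,0,0,0,0,0.43],[0.0225,-0.0251,0,0,0,0,0.43]]]'
python3 -m creep '[[[0,0,0,0,0,-6.4,0.43],[0,0,0,0,0,-6.4,0.43],[0,0,0,0,0,-6.4,0.43],[0,0,0,0,0,-6.4,0.43],[0,0,0,0,0,-6.4,0.43],[0,0,0,0,0,-6.4,0.43],[0,0,0,0,0,-6.4,0.43],[0,0,0,0,0,-6.4,0.43],[0,0,0,0,0,-6.4,0.43],[0,0,0,0,0,-6.4,0.43]]]'
python3 -m creep '[[[0,0,0,0,6,0,0.43],[0,0,0,0,6,0,0.43],[0,0,0,0,6,0,0.43],[0,0,0,0,6,0,0.43],[0,0,0,0,6,0,0.43],[0,0,0,0,0,0,0.43],[0,0,0,0,0,0,0.43]]]'
python3 - <<'E'
from h import *
need(F(-.0915,-.16,.013),down(79.35,30))
E
```

```text
time: 0.93
tool_pos: [0.3162, -0.2994, 0.2225]
tcp_rot: [[0.964, 0.264, -0.0], [0.264, -0.964, 0.0], [-0.0, -0.0, -1.0]]
ft_force: [0.8, -0.5, -0.5]
width: 0.0877
grip_force: 0.0
time: 1.77
tool_pos: [0.4667, 0.0022, 0.2225]
tcp_rot: [[0.964, 0.265, -0.0], [0.265, -0.964, -0.0], [-0.0, -0.0, -1.0]]
ft_force: [0.4, 0.7, -0.0]
width: 0.0499
grip_force: 0.0
time: 2.6
tool_pos: [0.4662, 0.0005, 0.2224]
tcp_rot: [[0.18, 0.984, -0.001], [0.984, -0.18, 0.0], [-0.0, -0.001, -1.0]]
ft_force: [0.2, 0.0, 0.3]
width: 0.0502
grip_force: 0.0
time: 3.18
tool_pos: [0.466, -0.0007, 0.2218]
tcp_rot: [[0.164, 0.982, 0.092], [0.851, -0.188, 0.49], [0.498, -0.003, -0.867]]
ft_force: [0.7, -0.3, -0.2]
width: 0.0498
grip_force: 0.0
t 3.18 F [ 0.672  -0.3465 -0.1834] w 0.049760715251992285 gf 0.0 pos [ 0.466  -0.0007  0.2218]
shift now-axes mm [-46.2517  19.5106 214.2197]  turn [-0.0323  0.1163 -0.2377]  shift target-axes mm [-46.7668  19.1969 214.1362]
```

```bash

python3 -m creep '[[[-0.0046,0.002,0.0214,0,0,0,0.43],[-0.0046,0.002,0.0214,0,0,0,0.43],[-0.0046,0.002,0.0214,0,0,0,0.43],[-0.0046,0.002,0.0214,0,0,0,0.43],[-0.0046,0.002,0.0214,0,0,0,0.43],[-0.0046,0.002,0.0214,0,0,0,0.43],[-0.0046,0.002,0.0214,0,0,0,0.43],[-0.0046,0.002,0.0214,0,0,0,0.43],[-0.0046,0.002,0.0214,0,0,0,0.43],[-0.0046,0.002,0.0214,0,0,0,0.43]]]'
python3 -m creep '[[[0.0043,0,0.0025,0,0,0,0.43],[0.0043,0,0.0025,0,0,0,0.43],[0.0043,0,0.0025,0,0,0,0.43],[0.0043,0,0.0025,0,0,0,0.43],[0.0043,0,0.0025,0,0,0,0.43],[0.0043,0,0.0025,0,0,0,0.43],[0.0043,0,0.0025,0,0,0,0.43],[0.0043,0,0.0025,0,0,0,0.43],[0.0043,0,0.0025,0,0,0,0.43],[0.0043,0,0.0025,0,0,0,0.43]]]'
python3 - <<'E'
from h import *
need(F(-.0915,-.0987,.013),down(79.35,30))
cv2.imwrite("pics/t1.png",cv2.resize(eyes.camera("top")[185:305,130:250],(600,600),interpolation=cv2.INTER_CUBIC))
E
```

```text
time: 4.02
tool_pos: [0.499, 0.0642, 0.0137]
tcp_rot: [[0.158, 0.983, 0.091], [0.853, -0.182, 0.489], [0.498, 0.001, -0.867]]
ft_force: [0.3, 0.6, 1.2]
width: 0.0498
grip_force: 0.0
time: 4.85
tool_pos: [0.508, 0.1118, 0.0143]
tcp_rot: [[0.161, 0.983, 0.093], [0.851, -0.186, 0.491], [0.5, 0.0, -0.866]]
ft_force: [-0.9, -4.9, 3.0]
width: 0.0502
grip_force: 2.5
t 4.85 F [-0.9493 -4.9291  3.0332] w 0.05018854252528877 gf 2.451252699829638 pos [0.508  0.1118 0.0143]
shift now-axes mm [ 7.6278 -1.2412  5.9049]  turn [ 0.0388  0.019  -0.0251]  shift target-axes mm [ 7.6264 -1.2339  5.9083]
```

View pics/t1.png

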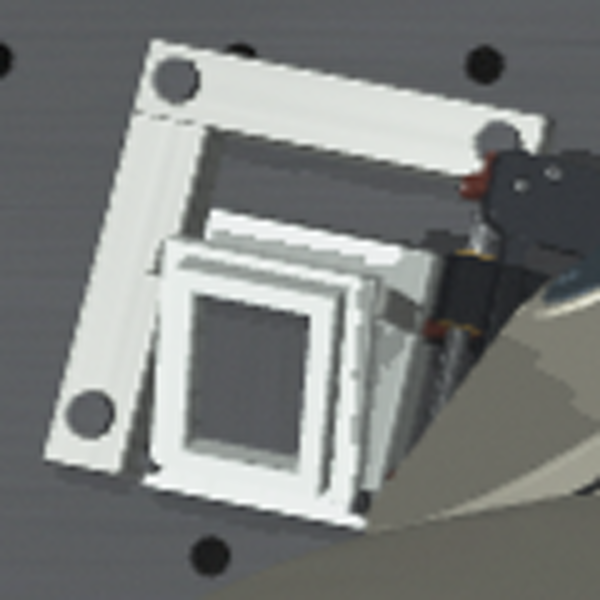

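The plate is now square to the fence, with a gap of about 8 mm to the left bar. I'll keep pushing in smaller steps.

```bash

python3 -m creep '[[[0.0026,0,0.0015,0,0,0,0.43],[0.0026,0,0.0015,0,0,0,0.43],[0.0017,0,0.001,0,0,0,0.43],[0,0,0,0,0,0,0.43]]]'
python3 -m creep '[[[0.0009,0,0.0005,0,0,0,0.43],[0.0009,0,0.0005,0,0,0,0.43],[0,0,0,0,0,0,0.43]]]'
python3 -m creep '[[[0.0009,0,0.0005,0,0,0,0.43],[0,0,0,0,0,0,0.43]]]'
python3 - <<'E'
from h import *
need(F(-.0915,-.0987,.013),down(79.35,30))
E
```

```text
time: 5.23
tool_pos: [0.5096, 0.1197, 0.0142]
tcp_rot: [[0.16, 0.983, 0.093], [0.851, -0.185, 0.491], [0.5, 0.0, -0.866]]
ft_force: [-0.2, -1.0, 1.6]
width: 0.0498
grip_force: 1.1
time: 5.48
tool_pos: [0.5098, 0.1215, 0.0142]
tcp_rot: [[0.16, 0.983, 0.093], [0.851, -0.185, 0.491], [0.5, 0.0, -0.866]]
ft_force: [-0.0, -3.6, 1.7]
width: 0.0499
grip_force: 1.8
time: 5.65
tool_pos: [0.5099, 0.1225, 0.0142]
tcp_rot: [[0.16, 0.983, 0.093], [0.851, -0.185, 0.491], [0.5, 0.0, -0.866]]
ft_force: [-0.8, -4.7, 2.4]
width: 0.0499
grip_force: 2.3
t 5.65 F [-0.796  -4.6685  2.384 ] w 0.04985363273929502 gf 2.2760461759753525 pos [0.5099 0.1225 0.0142]
shift now-axes mm [-1.7471 -1.1756  0.3812]  turn [ 0.0156  0.0084 -0.0103]  shift target-axes mm [-1.747  -1.1758  0.3812]
```

```bash

python3 -m creep '[[[0.0009,0,0.0005,0,0,0,0.43],[0,0,0,0,0,0,0.43]]]'
python3 -m creep '[[[0.0009,0,0.0005,0,0,0,0.43],[0,0,0,0,0,0,0.43]]]'
python3 -m creep '[[[0.0009,0,0.0005,0,0,0,0.43],[0,0,0,0,0,0,0.43]]]'

```

```text
time: 5.82
tool_pos: [0.5101, 0.1228, 0.0142]
tcp_rot: [[0.16, 0.983, 0.093], [0.852, -0.185, 0.49], [0.499, 0.001, -0.867]]
ft_force: [-2.2, -10.5, 5.7]
width: 0.0505
grip_force: 5.4
time: 5.98
tool_pos: [0.5102, 0.123, 0.0141]
tcp_rot: [[0.16, 0.983, 0.094], [0.852, -0.186, 0.489], [0.498, 0.001, -0.867]]
ft_force: [-4.3, -17.1, 9.5]
width: 0.0499
grip_force: 8.7
time: 6.15
tool_pos: [0.5103, 0.1232, 0.0141]
tcp_rot: [[0.16, 0.983, 0.094], [0.853, -0.186, 0.488], [0.497, 0.002, -0.868]]
ft_force: [-7.0, -23.6, 11.9]
width: 0.0497
grip_force: 12.2
```

```bash

python3 -m creep '[[[-0.0173,0,-0.01,0,0,0,0.43],[-0.0173,0,-0.01,0,0,0,0.43],[-0.0173,0,-0.01,0,0,0,0.43],[0.0125,0,-0.0217,0,0,0,0.43],[0.0125,0,-0.0217,0,0,0,0.43],[0.0125,0,-0.0217,0,0,0,0.43],[0.0125,0,-0.0217,0,0,0,0.43],[0.0125,0,-0.0217,0,0,0,0.43],[0.0125,0,-0.0217,0,0,0,0.43]]]'
python3 -m creep '[[[0,0,0,0,-6,0,0.43],[0,0,0,0,-6,0,0.43],[0,0,0,0,-6,0,0.43],[0,0,0,0,-6,0,0.43],[0,0,0,0,-6,0,0.43],[0,0,0,0,0,6.9,0.43],[0,0,0,0,0,6.9,0.43],[0,0,0,0,0,6.9,0.43],[0,0,0,0,0,6.9,0.43]]]'
python3 -m creep '[[[0,0,0,0,0,6.9,0.43],[0,0,0,0,0,6.9,0.43],[0,0,0,0,0,6.9,0.43],[0,0,0,0,0,6.9,0.43],[0,0,0,0,0,6.9,0.43],[0,0,0,0,0,6.9,0.43],[0,0,0,0,0,6.9,0.43],[0,0,0,0,0,6.9,0.43],[0,0,0,0,0,6.9,0.43],[0,0,0,0,0,0,0.43]]]'
python3 - <<'E'
from h import *
need(F(-.19,-.045,.014),down(-10.65))
E
```

```text
time: 6.9
tool_pos: [0.4985, 0.067, 0.1656]
tcp_rot: [[0.16, 0.983, 0.091], [0.851, -0.184, 0.492], [0.5, -0.002, -0.866]]
ft_force: [0.5, 0.1, -0.1]
width: 0.0502
grip_force: 0.0
time: 7.65
tool_pos: [0.4984, 0.0672, 0.1642]
tcp_rot: [[0.623, 0.782, -0.002], [0.782, -0.623, 0.0], [-0.001, -0.002, -1.0]]
ft_force: [0.2, -0.3, -0.2]
width: 0.05
grip_force: 0.0
time: 8.48
tool_pos: [0.4985, 0.0668, 0.1642]
tcp_rot: [[0.983, -0.184, -0.002], [-0.184, -0.983, 0.0], [-0.002, 0.0, -1.0]]
ft_force: [-0.9, -0.8, -0.4]
width: 0.0503
grip_force: 0.0
t 8.48 F [-0.9033 -0.827  -0.3983] w 0.05028109790414399 gf 0.0 pos [0.4985 0.0668 0.1642]
shift now-axes mm [ -98.3538 -109.3495  150.3972]  turn [0.0125 0.1062 0.0649]  shift target-axes mm [ -98.7561 -109.2051  150.2384]
```

```bash

python3 -m creep '[[[-0.0245,-0.0273,0,0,0,0,0.43],[-0.0245,-0.0273,0,0,0,0,0.43],[-0.0245,-0.0273,0,0,0,0,0.43],[-0.0245,-0.0273,0,0,0,0,0.43],[0,0,0.025,0,0,0,0.43],[0,0,0.025,0,0,0,0.43],[0,0,0.025,0,0,0,0.43],[0,0,0.025,0,0,0,0.43],[0,0,0.025,0,0,0,0.43],[0,0,0.025,0,0,0,0.43]]]'
python3 -m creep '[[[0.01,0,0,0,0,0,0.43],[0.01,0,0,0,0,0,0.43],[0.005,0,0,0,0,0,0.43],[0.005,0,0,0,0,0,0.43],[0.005,0,0,0,0,0,0.43],[0.005,0,0,0,0,0,0.43],[0.005,0,0,0,0,0,0.43],[0.005,0,0,0,0,0,0.43],[0.005,0,0,0,0,0,0.43],[0.005,0,0,0,0,0,0.43]]]'
python3 -m creep '[[[0.002,0,0,0,0,0,0.43],[0.002,0,0,0,0,0,0.43],[0.001,0,0,0,0,0,0.43],[0,0,0,0,0,0,0.43]]]'
python3 - <<'E'
from h import *
need(F(-.12,-.045,.014),down(-10.65))
E
```

```text
time: 9.32
tool_pos: [0.422, 0.1917, 0.0134]
tcp_rot: [[0.985, -0.175, -0.001], [-0.175, -0.985, -0.0], [-0.001, 0.0, -1.0]]
ft_force: [0.4, 0.1, 0.0]
width: 0.0499
grip_force: 0.0
time: 10.15
tool_pos: [0.4806, 0.1805, 0.0153]
tcp_rot: [[0.984, -0.18, -0.002], [-0.18, -0.984, -0.0], [-0.002, 0.001, -1.0]]
ft_force: [-5.1, -0.8, 4.3]
width: 0.0498
grip_force: 2.7
time: 10.48
tool_pos: [0.4859, 0.1797, 0.015]
tcp_rot: [[0.984, -0.18, -0.001], [-0.18, -0.984, -0.0], [-0.001, 0.0, -1.0]]
ft_force: [-4.1, -0.4, 3.5]
width: 0.0501
grip_force: 2.2
t 10.48 F [-4.1158 -0.4352  3.4526] w 0.05014818522943964 gf 2.1899048052728176 pos [0.4859 0.1797 0.015 ]
shift now-axes mm [ 4.491  -0.6186  0.9807]  turn [0.0232 0.0557 0.2947]  shift target-axes mm [ 4.4868 -0.6413  0.9853]
```

```bash

python3 -m creep '[[[0.002,0,0,0,0,0,0.43],[0.0015,0,0,0,0,0,0.43],[0,0,0,0,0,0,0.43]]]'
python3 -m creep '[[[0.001,0,0,0,0,0,0.43],[0,0,0,0,0,0,0.43]]]'
python3 -m creep '[[[0.001,0,0,0,0,0,0.43],[0,0,0,0,0,0,0.43]]]'
python3 -m creep '[[[0.001,0,0,0,0,0,0.43],[0,0,0,0,0,0,0.43]]]'

```

```text
time: 10.73
tool_pos: [0.4894, 0.1791, 0.0148]
tcp_rot: [[0.984, -0.18, -0.001], [-0.18, -0.984, -0.0], [-0.001, 0.0, -1.0]]
ft_force: [-5.0, 0.4, 3.1]
width: 0.0499
grip_force: 2.2
time: 10.9
tool_pos: [0.4899, 0.179, 0.0147]
tcp_rot: [[0.984, -0.18, -0.002], [-0.18, -0.984, -0.0], [-0.002, 0.001, -1.0]]
ft_force: [-7.7, 0.8, 5.3]
width: 0.0496
grip_force: 3.3
time: 11.07
tool_pos: [0.4898, 0.1789, 0.0146]
tcp_rot: [[0.984, -0.18, -0.004], [-0.18, -0.984, -0.0], [-0.004, 0.001, -1.0]]
ft_force: [-9.6, 3.5, 7.6]
width: 0.0498
grip_force: 5.1
time: 11.23
tool_pos: [0.4899, 0.1788, 0.0146]
tcp_rot: [[0.984, -0.18, -0.005], [-0.18, -0.984, -0.001], [-0.005, 0.002, -1.0]]
ft_force: [-12.9, 4.5, 10.1]
width: 0.0501
grip_force: 6.8
```

```bash

python3 -m creep '[[[0.001,0,0,0,0,0,0.43],[0.001,0,0,0,0,0,0.43],[0,0,0,0,0,0,0.43]]]'
python3 -m creep '[[[-0.01,0,0,0,0,0,0.43],[-0.02,0,0,0,0,0,0.43],[-0.02,0,0,0,0,0,0.43],[0,0,-0.035,0,0,0,0.3],[0,0,-0.035,0,0,0,0.3],[0,0,-0.035,0,0,0,0.3],[0,0,-0.035,0,0,0,0.3],[0,0,0,0,0,0,0.3]]]'
python3 - <<'E'
from h import *
need(np.array([.4576,-.2082,.15]),down(25.6))
E
```

```text
time: 11.48
tool_pos: [0.4898, 0.1785, 0.0144]
tcp_rot: [[0.984, -0.18, -0.009], [-0.18, -0.984, -0.001], [-0.009, 0.003, -1.0]]
ft_force: [-18.6, 8.2, 14.2]
width: 0.0502
grip_force: 10.1
time: 12.15
tool_pos: [0.4503, 0.189, 0.1609]
tcp_rot: [[0.984, -0.179, 0.012], [-0.18, -0.984, 0.005], [0.011, -0.007, -1.0]]
ft_force: [0.6, 0.5, 0.1]
width: 0.0614
grip_force: 0.0
t 12.15 F [0.6493 0.4631 0.1197] w 0.06144786876466042 gf 0.0 pos [0.4503 0.189  0.1609]
shift now-axes mm [ 78.3413 389.554    9.221 ]  turn [ -0.1653  -0.7519 -35.9387]  shift target-axes mm [-165.0787  361.3921   10.9295]
```

```bash

python3 -m creep '[[[0.0078,0.0389,0.001,0,0,0,0.3],[0.0078,0.0389,0.001,0,0,0,0.3],[0.0078,0.0389,0.001,0,0,0,0.3],[0.0078,0.0389,0.001,0,0,0,0.3],[0.0078,0.0389,0.001,0,0,0,0.3],[0.0078,0.0389,0.001,0,0,0,0.3],[0.0078,0.0389,0.001,0,0,0,0.3],[0.0078,0.0389,0.001,0,0,0,0.3],[0.0078,0.0389,0.001,0,0,0,0.3],[0.0078,0.0389,0.001,0,0,0,0.3]]]'
python3 -m creep '[[[0,0,0,0,0,-6,0.3],[0,0,0,0,0,-6,0.3],[0,0,0,0,0,-6,0.3],[0,0,0,0,0,-6,0.3],[0,0,0,0,0,-6,0.3],[0,0,0,0,0,-6,0.3],[0,0,0,0,0,0,0.3],[0,0,0,0,0,0,0.3]]]'
python3 - <<'E'
from h import *
need(np.array([.4576,-.2082,.011]),down(25.6))
t=eyes.camera("top");s=eyes.camera("side");cv2.imwrite("pics/t2f.png",t);cv2.imwrite("pics/s2f.png",s)
cv2.imwrite("pics/t2.png",cv2.resize(t[185:305,130:250],(600,600),interpolation=cv2.INTER_CUBIC))
cv2.imwrite("pics/s2.png",cv2.resize(s[280:410,185:338],(706,600),interpolation=cv2.INTER_CUBIC))
E
```

```text
time: 12.98
tool_pos: [0.4526, -0.2119, 0.1444]
tcp_rot: [[0.984, -0.18, 0.002], [-0.18, -0.984, -0.001], [0.002, 0.001, -1.0]]
ft_force: [1.3, -0.2, 0.2]
width: 0.0619
grip_force: 0.0
time: 13.65
tool_pos: [0.4527, -0.2096, 0.1444]
tcp_rot: [[0.903, 0.43, 0.001], [0.43, -0.903, -0.001], [0.0, 0.001, -1.0]]
ft_force: [0.6, -0.2, 0.0]
width: 0.0613
grip_force: 0.0
t 13.65 F [ 0.589  -0.1828  0.0352] w 0.06126217414340774 gf 0.0 pos [ 0.4527 -0.2096  0.1444]
shift now-axes mm [  4.9394   0.6655 133.3753]  turn [ 0.0512 -0.0279 -0.133 ]  shift target-axes mm [  5.0026   0.7962 133.3722]
```

View pics/t2.png

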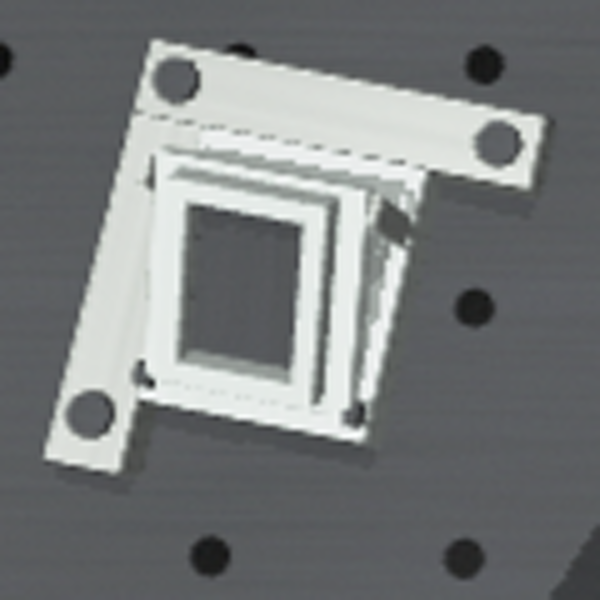

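View pics/s2.png

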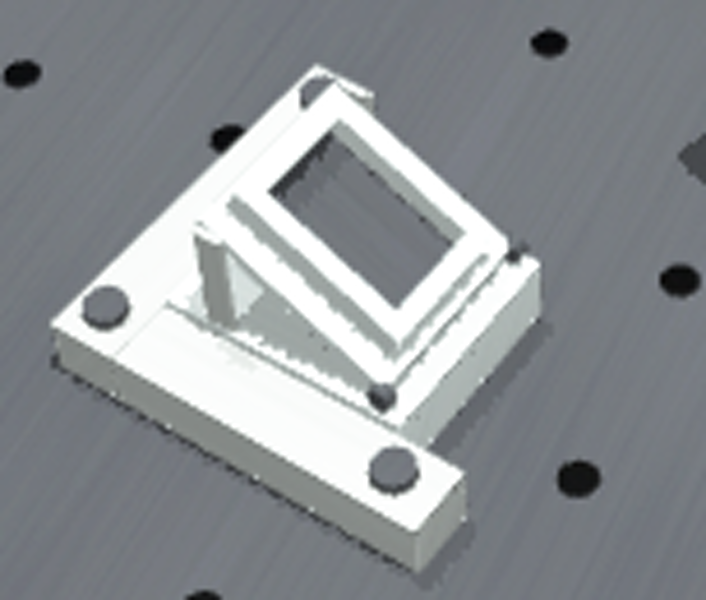

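The plate now sits against both bars in both views. The port opening's rim corners are at about (187,204), (302,226), (294,385) and (176,364) in the top crop, and (270,190), (340,122), (464,237) and (400,310) in the side crop.

```bash
python3 - <<'E'
from h import *
T=lambda p:np.array(p)/5+[130,185]
S=lambda p:np.array(p)/4.615+[185,280]
def f(P):
    L=[]
    for p,q in P:
        x,e=tri(T(p),S(q));d=x-np.r_[C,0];L.append([d@xf,d@yf,d[2]]);print(np.array(L[-1])*1e3,"gap",e*1e3)
    L=np.array(L);print("sides",1e3*np.linalg.norm(L-np.roll(L,-1,0),axis=1),"ctr",1e3*L.mean(0))
    v=(L[0]+L[1]-L[2]-L[3]);print("slope",np.degrees(np.arctan2(v[2],v[0])),"skew",np.degrees(np.arctan2(v[1],v[0])))
f([((187,204),(270,190)),((302,226),(340,122)),((294,385),(464,237)),((176,364),(400,310))])
f([((155,178),(232,197)),((330,200),(336,84)),((316,406),(508,242)),((143,380),(399,345))])
# plate home check: base front edge corners
print([1e3*np.array([(x-np.r_[C,0])@xf,(x-np.r_[C,0])@yf]) for x in [onz("top",T((365,440)),.03),onz("side",S((540,262)),.03),onz("top",T((425,172)),.03)]])
# cover recheck from side: 
s=cv2.imread("pics/side0.png");m=white(s)
c,_=cv2.findContours(m,cv2.RETR_EXTERNAL,cv2.CHAIN_APPROX_NONE)
for k in c:
    if cv2.contourArea(k)>150 and 355<k[:,0,0].mean()<405 and 215<k[:,0,1].mean()<255:
        h=cv2.approxPolyDP(cv2.convexHull(k),2,True)[:,0];print([(tuple(p),onz("side",p,.006)[:2]) for p in h])
# rib in top0: darker stripe; sub-image intensity stats
E
```

```text
[-39.0267 -23.5312  89.259 ] gap 0.6415498963387166
[-38.3445 -65.4411  86.765 ] gap 0.3173041464425716
[-93.5152 -66.3868  55.5558] gap 1.3732764984503245
[-95.4386 -23.2018  59.5937] gap 0.5783180770493892
sides [41.9896 63.3933 43.416  63.7373] ctr [-66.5812 -44.6402  72.7934]
slope 28.614919515192565 skew 0.31648455521315044
[-32.2569 -11.1843  93.0409] gap 0.297643988940164
[-28.402  -75.4506  92.9247] gap 1.7801965460497085
[-102.2998  -76.1794   49.5578] gap 5.19577061494696
[-103.5038  -11.7589   57.3515] gap 0.39025800446989983
sides [64.3819 85.6861 64.9014 79.6881] ctr [-66.6156 -43.6433  73.2187]
slope 28.575934280146516 skew 0.5144701356579976
[array([-108.4974,  -90.6886]), array([-110.3509,  -88.9002]), array([ -1.7872, -89.3456])]
[((np.int32(397), np.int32(226)), array([ 0.4345, -0.2511])), ((np.int32(401), np.int32(244)), array([ 0.4089, -0.1959])), ((np.int32(365), np.int32(246)), array([ 0.4778, -0.1614])), ((np.int32(362), np.int32(228)), array([ 0.5039, -0.216 ])), ((np.int32(373), np.int32(221)), array([ 0.4893, -0.2484])), ((np.int32(390), np.int32(220)), array([ 0.4552, -0.2658]))]
```

```bash

python3 -m creep '[[[0.0025,-0.0003,0.022,0,0,0,0.3],[0.0025,-0.0002,0.022,0,0,0,0.3],[0,0,0.022,0,0,0,0.3],[0,0,0.022,0,0,0,0.3],[0,0,0.022,0,0,0,0.3],[0,0,0.0134,0,0,0,0.3],[0,0,0.01,0,0,0,0.3],[0,0,0,0,0,0,0.3]]]' 40
python3 -m creep '[[[0,0,0,0,0,0,1],[0,0,0,0,0,0,1],[0,0,0,0,0,0,1],[0,0,0,0,0,0,1],[0,0,0,0,0,0,1],[0,0,0,0,0,0,1],[0,0,0,0,0,0,1],[0,0,0,0,0,0,1]]]' 40
python3 - <<'E'
from h import *
need(np.array([.457,-.207,.011]),down(25.6))
E
```

```text
time: 14.42
tool_pos: [0.4558, -0.2063, 0.0095]
tcp_rot: [[0.902, 0.432, -0.003], [0.432, -0.902, 0.001], [-0.002, -0.002, -1.0]]
ft_force: [-0.6, 0.0, 0.7]
width: 0.0612
grip_force: 0.0
time: 15.08
tool_pos: [0.4569, -0.2068, 0.0114]
tcp_rot: [[0.901, 0.433, 0.0], [0.433, -0.901, -0.0], [0.0, 0.0, -1.0]]
ft_force: [-0.1, -1.5, 3.4]
width: 0.0115
grip_force: 34.3
t 15.08 F [-0.1108 -1.4838  3.3603] w 0.011467454345468836 gf 34.34238016605377 pos [ 0.4569 -0.2068  0.0114]
shift now-axes mm [0.0087 0.1764 0.3799]  turn [ 0.0251 -0.0178  0.0458]  shift target-axes mm [0.009  0.1766 0.3798]
```

```bash

python3 -m creep '[[[0,0,-0.01,0,0,0,1],[0,0,-0.03,0,0,0,1],[0,0,-0.035,0,0,0,1],[0,0,-0.035,0,0,0,1],[0,0,-0.035,0,0,0,1],[0,0,-0.03,0,0,0,1],[0,0,0,0,0,0,1]]]'
python3 - <<'E'
from h import *
R=down(-10.65,28.5)
p=F(-.0667,-.045,.073)-R[:,2]*(.0114+.06);print(p)
need(p,down(-10.65)); need(p,R)
E
```

```text
time: 15.67
tool_pos: [0.4597, -0.2082, 0.1925]
tcp_rot: [[0.901, 0.433, 0.009], [0.433, -0.901, -0.004], [0.006, 0.008, -1.0]]
ft_force: [2.1, -0.1, -1.0]
width: 0.0118
grip_force: 40.0
[0.5094 0.1759 0.1357]
t 15.67 F [ 2.081  -0.076  -1.0187] w 0.011762891984866313 gf 39.999775886535645 pos [ 0.4597 -0.2082  0.1925]
shift now-axes mm [ 210.5784 -325.1925   55.4795]  turn [ 0.3209 -0.4935 36.2945]  shift target-axes mm [ -22.2243 -386.6035   56.7029]
t 15.67 F [ 2.081  -0.076  -1.0187] w 0.011762891984866313 gf 39.999775886535645 pos [ 0.4597 -0.2082  0.1925]
shift now-axes mm [ 210.5784 -325.1925   55.4795]  turn [-8.7069 27.0396 35.6   ]  shift target-axes mm [ -46.5874 -386.6035   39.227 ]
```

```bash

python3 -m creep '[[[0.021,-0.0325,0,0,0,0,1],[0.021,-0.0325,0,0,0,0,1],[0.021,-0.0325,0,0,0,0,1],[0.021,-0.0325,0,0,0,0,1],[0.021,-0.0325,0,0,0,0,1],[0.021,-0.0325,0,0,0,0,1],[0.021,-0.0325,0,0,0,0,1],[0.021,-0.0325,0,0,0,0,1],[0.021,-0.0325,0,0,0,0,1],[0.021,-0.0325,0,0,0,0,1]]]'
python3 -m creep '[[[0,0,0,0,0,6.05,1],[0,0,0,0,0,6.05,1],[0,0,0,0,0,6.05,1],[0,0,0,0,0,6.05,1],[0,0,0,0,0,6.05,1],[0,0,0,0,0,6.05,1]]]'
python3 -m creep '[[[0,0,0,0,4.75,0,1],[0,0,0,0,4.75,0,1],[0,0,0,0,4.75,0,1],[0,0,0,0,4.75,0,1],[0,0,0,0,4.75,0,1],[0,0,0,0,4.75,0,1],[0,0,0,0,0,0,1],[0,0,0,0,0,0,1],[0,0,0,0,0,0,1]]]'
python3 - <<'E'
from h import *
R=down(-10.65,28.5)
need(F(-.0667,-.045,.073)-R[:,2]*(.0114+.02),R)
E
```

```text
time: 16.5
tool_pos: [0.5045, 0.1789, 0.1857]
tcp_rot: [[0.901, 0.433, -0.001], [0.433, -0.901, -0.0], [-0.001, -0.0, -1.0]]
ft_force: [0.6, -1.3, -0.8]
width: 0.0117
grip_force: 40.0
time: 17.0
tool_pos: [0.5046, 0.177, 0.1856]
tcp_rot: [[0.982, -0.19, -0.001], [-0.19, -0.982, -0.0], [-0.001, 0.001, -1.0]]
ft_force: [0.7, -0.6, -1.5]
width: 0.0119
grip_force: 40.0
time: 17.75
tool_pos: [0.5161, 0.1606, 0.2016]
tcp_rot: [[0.886, -0.158, 0.436], [-0.151, -0.987, -0.052], [0.439, -0.02, -0.898]]
ft_force: [0.2, 0.1, -1.3]
width: 0.0114
grip_force: 40.0
t 17.75 F [ 0.1921  0.0794 -1.3016] w 0.011414370949694611 gf 39.99977946281433 pos [0.5161 0.1606 0.2016]
shift now-axes mm [-35.4637 -11.444   95.3538]  turn [-1.7267  2.4899  0.8438]  shift target-axes mm [-39.7502 -13.734   93.3397]
```

```bash
python3 -c "
from h import *
print(np.array(ctrl.state()['joint_positions']))"
```

```text
[ 0.4057  0.2037  2.1067 -0.4944  0.4811  2.5408]
```

Joint 6 has reached its limit. The cover may go on either way round, so I'll spin half a turn about the tool z.

```bash

python3 -m creep '[[[0,0,0,0,0,-7,1],[0,0,0,0,0,-7,1],[0,0,0,0,0,-7,1],[0,0,0,0,0,-7,1],[0,0,0,0,0,-7,1],[0,0,0,0,0,-7,1],[0,0,0,0,0,-7,1],[0,0,0,0,0,-7,1],[0,0,0,0,0,-7,1],[0,0,0,0,0,-7,1]]]'
python3 -m creep '[[[0,0,0,0,0,-7,1],[0,0,0,0,0,-7,1],[0,0,0,0,0,-7,1],[0,0,0,0,0,-7,1],[0,0,0,0,0,-7,1],[0,0,0,0,0,-7,1],[0,0,0,0,0,-7,1],[0,0,0,0,0,-7,1],[0,0,0,0,0,-7,1],[0,0,0,0,0,-7,1]]]'
python3 -m creep '[[[0,0,0,0,0,-7,1],[0,0,0,0,0,-7,1],[0,0,0,0,0,-7,1],[0,0,0,0,0,-7,1],[0,0,0,0,0,-7,1],[0,0,0,0,0,-5,1],[0,0,0,0,0,0,1],[0,0,0,0,0,0,1]]]'
python3 - <<'E'
from h import *
R=down(169.35,-28.5);print(R)
need(F(-.0667,-.045,.073)-R[:,2]*(.0114+.03),R)
print(np.array(ctrl.state()['joint_positions']))
E
```

```text
time: 18.58
tool_pos: [0.5164, 0.1609, 0.2013]
tcp_rot: [[0.447, 0.781, 0.436], [0.879, -0.474, -0.052], [0.166, 0.406, -0.898]]
ft_force: [0.0, -0.5, -1.5]
width: 0.0119
grip_force: 40.0
time: 19.42
tool_pos: [0.5164, 0.1609, 0.2013]
tcp_rot: [[-0.582, 0.687, 0.436], [0.746, 0.664, -0.052], [-0.325, 0.295, -0.898]]
ft_force: [-0.9, -0.1, -0.6]
width: 0.0121
grip_force: 40.0
time: 20.08
tool_pos: [0.5163, 0.1608, 0.2014]
tcp_rot: [[-0.885, 0.16, 0.436], [0.153, 0.987, -0.052], [-0.439, 0.021, -0.898]]
ft_force: [-0.4, -0.2, -1.4]
width: 0.0119
grip_force: 40.0
[[-0.8637  0.1848  0.4689]
 [ 0.1624  0.9828 -0.0882]
 [-0.4772  0.     -0.8788]]
t 20.08 F [-0.4081 -0.2241 -1.4424] w 0.0119335913330236 gf 39.999502301216125 pos [0.5163 0.1608 0.2014]
shift now-axes mm [36.0051 11.4867 85.1502]  turn [ 1.7336 -2.4742  0.7509]  shift target-axes mm [39.8035 13.5364 83.1343]
[ 0.4059  0.2042  2.1066 -0.4953  0.4805 -0.5981]
```

```bash

python3 -m creep '[[[0,0,0,1.73,-2.47,0.75,1],[0.01,0.0034,0,0,0,0,1],[0.01,0.0034,0,0,0,0,1],[0.01,0.0034,0,0,0,0,1],[0.0098,0.0034,0,0,0,0,1],[0,0,0.02,0,0,0,1],[0,0,0.02,0,0,0,1],[0,0,0.02,0,0,0,1],[0,0,0.023,0,0,0,1],[0,0,0,0,0,0,1]]]'
python3 -m creep '[[[0,0,0,0,0,0,1],[0,0,0,0,0,0,1]]]'
python3 - <<'E'
from h import *
R=down(169.35,-28.5)
need(F(-.0667,-.045,.073)-R[:,2]*(.0114+.01),R)
t=eyes.camera("top");s=eyes.camera("side");cv2.imwrite("pics/t3f.png",t);cv2.imwrite("pics/s3f.png",s)
a=cv2.resize(t[195:295,140:235],(380,400),interpolation=cv2.INTER_CUBIC);b=cv2.resize(s[270:370,190:290],(400,400),interpolation=cv2.INTER_CUBIC)
cv2.imwrite("pics/c3.png",np.hstack([a,b]))
E
```

```text
time: 20.92
tool_pos: [0.5233, 0.1725, 0.1067]
tcp_rot: [[-0.865, 0.185, 0.466], [0.162, 0.983, -0.09], [-0.475, -0.002, -0.88]]
ft_force: [-0.4, 0.5, -1.6]
width: 0.0119
grip_force: 40.0
time: 21.08
tool_pos: [0.523, 0.173, 0.1102]
tcp_rot: [[-0.864, 0.183, 0.47], [0.16, 0.983, -0.088], [-0.478, -0.001, -0.878]]
ft_force: [-0.0, 0.0, -1.2]
width: 0.0122
grip_force: 40.0
t 21.08 F [-0.0038  0.007  -1.2319] w 0.012152927071496001 gf 39.99967575073242 pos [0.523  0.173  0.1102]
shift now-axes mm [ 0.0517  0.278  20.8684]  turn [0.0136 0.0401 0.1079]  shift target-axes mm [ 0.0376  0.2829 20.8683]
```

View pics/c3.png

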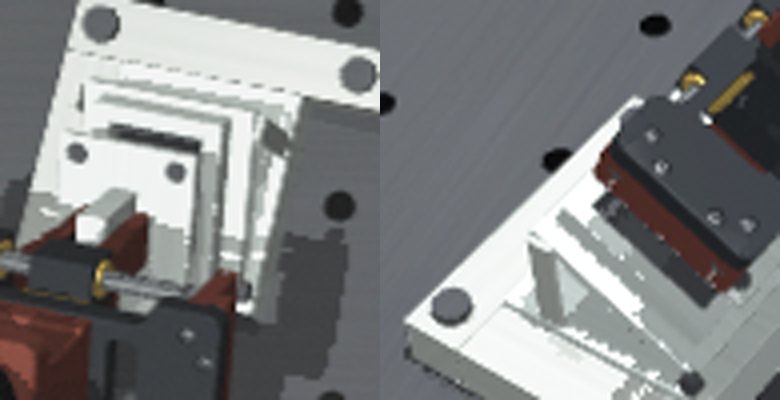

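The left half shows the cover hovering over the port. Its far edge runs from (60,132) to (200,148) and the rim's far edge from (100,97) to (228,118). I'll measure both against the tool and the rim plane in the same view.

```bash
python3 - <<'E'
from h import *
s=ctrl.state();A=np.array(s["tcp_rot"]);q=np.array(s["tool_pos"]);A=down(169.35,-28.5)
t=cv2.cvtColor(cv2.imread("pics/t3f.png"),cv2.COLOR_BGR2GRAY);t0=cv2.cvtColor(cv2.imread("pics/t2f.png"),cv2.COLOR_BGR2GRAY)
m=eyes.camera_model("top");T=np.array(m["cam_to_world"]);K=np.array(m["mtx"])
def proj(P):
    c=(P-T[:3,3])@T[:3,:3];c=c*[1,-1,-1];u=c@K.T;return u[:,:2]/u[:,2:]
def prof(img,o,xs,ys):
    P=np.array([o+A[:,0]*x+A[:,1]*y for x in xs for y in ys])
    u=proj(P).astype(np.float32);v=cv2.remap(img,u[:,0].reshape(len(xs),-1),u[:,1].reshape(len(xs),-1),cv2.INTER_LINEAR).astype(float)
    return v
def show(n,img,o,ax,fix):
    r=np.arange(-.050,.0501,.001)
    v=prof(img,o,r,fix).mean(1) if ax==0 else prof(img,o,fix,r).mean(0)
    g=np.diff(v);k=[(round(1e3*(r[i]+.0005),1),int(g[i])) for i in range(1,len(g)-1) if abs(g[i])>7 and abs(g[i])>=abs(g[i-1]) and abs(g[i])>=abs(g[i+1])]
    print(n,k)
oc=q+A[:,2]*.0054; pc=F(-.0667,-.045,.073)
lin=np.linspace
show("cover x",t,oc,0,lin(.008,.025,8)); show("cover x -",t,oc,0,lin(-.025,-.012,8)); show("cover y",t,oc,1,lin(-.036,-.027,6))
show("rim x(before)",t0,pc,0,lin(-.018,.018,10)); show("rim y(before)",t0,pc,1,lin(-.02,.02,10))
show("rim x side",t0,pc,0,lin(.023,.028,5))
E
```

```text
cover x [(np.float64(-44.5), -14), (np.float64(-39.5), 23), (np.float64(-34.5), -22), (np.float64(-26.5), 19), (np.float64(-7.5), -13), (np.float64(-5.5), -16), (np.float64(-1.5), 14), (np.float64(10.5), -27), (np.float64(46.5), 7)]
cover x - [(np.float64(-48.5), -60), (np.float64(-40.5), 49), (np.float64(-34.5), -24), (np.float64(-26.5), 19), (np.float64(-8.5), -13), (np.float64(-5.5), -22), (np.float64(21.5), -21), (np.float64(26.5), 15), (np.float64(28.5), -26), (np.float64(32.5), 10), (np.float64(38.5), -11)]
cover y [(np.float64(-45.5), -47), (np.float64(-40.5), 22), (np.float64(-33.5), -27), (np.float64(-31.5), 48), (np.float64(-26.5), -40), (np.float64(-19.5), 31), (np.float64(16.5), -32), (np.float64(25.5), 32), (np.float64(37.5), -40)]
rim x(before) [(np.float64(-46.5), -30), (np.float64(-41.5), 26), (np.float64(-33.5), -57), (np.float64(24.5), 20), (np.float64(30.5), 26), (np.float64(48.5), -50)]
rim y(before) [(np.float64(-47.5), -24), (np.float64(-42.5), 39), (np.float64(-32.5), -48), (np.float64(-28.5), 41), (np.float64(-20.5), -51), (np.float64(23.5), 40), (np.float64(35.5), -8)]
rim x side [(np.float64(-47.5), -17), (np.float64(-45.5), -18), (np.float64(-41.5), 30), (np.float64(48.5), -57)]
```

```bash

python3 -m creep '[[[-0.0013,0.0022,0.005,0,0,0,1],[0,0,0.01,0,0,0,1],[0,0,0.006,0,0,0,1],[0,0,0.004,0,0,0,1],[0,0,0.002,0,0,0,1],[0,0,0,0,0,0,1],[0,0,0,0,0,0,1]]]'
python3 -m creep '[[[0,0,0.001,0,0,0,1],[0,0,0,0,0,0,1]]]'
python3 -m creep '[[[0,0,0.001,0,0,0,1],[0,0,0,0,0,0,1]]]'
python3 - <<'E'
from h import *
R=down(169.35,-28.5)
need(F(-.0667,-.045,.073)-R[:,2]*(.0114),R)
t=eyes.camera("top");cv2.imwrite("pics/t4f.png",t)
s=eyes.camera("side");cv2.imwrite("pics/s4f.png",s)
a=cv2.resize(t[205:285,150:230],(480,480),interpolation=cv2.INTER_CUBIC);b=cv2.resize(s[290:370,215:268],(318,480),interpolation=cv2.INTER_CUBIC)
cv2.imwrite("pics/c4.png",np.hstack([a,b]))
E
```

```text
time: 21.77
tool_pos: [0.5373, 0.1727, 0.0869]
tcp_rot: [[-0.864, 0.182, 0.47], [0.159, 0.983, -0.088], [-0.478, -0.001, -0.878]]
ft_force: [-0.3, 0.3, -0.8]
width: 0.0118
grip_force: 40.0
time: 21.93
tool_pos: [0.5378, 0.1726, 0.086]
tcp_rot: [[-0.864, 0.181, 0.47], [0.159, 0.983, -0.088], [-0.478, -0.001, -0.878]]
ft_force: [0.2, 0.8, -1.9]
width: 0.0118
grip_force: 40.0
time: 22.1
tool_pos: [0.5383, 0.1724, 0.0849]
tcp_rot: [[-0.864, 0.182, 0.47], [0.159, 0.983, -0.088], [-0.478, -0.001, -0.878]]
ft_force: [-0.1, 0.3, -0.8]
width: 0.0117
grip_force: 40.0
t 22.1 F [-0.0969  0.3174 -0.8397] w 0.011727178947075955 gf 39.999831318855286 pos [0.5383 0.1724 0.0849]
shift now-axes mm [ 1.3061 -1.9238  1.4599]  turn [0.0353 0.0503 0.1978]  shift target-axes mm [ 1.2982 -1.9274  1.4622]
```

View pics/c4.png

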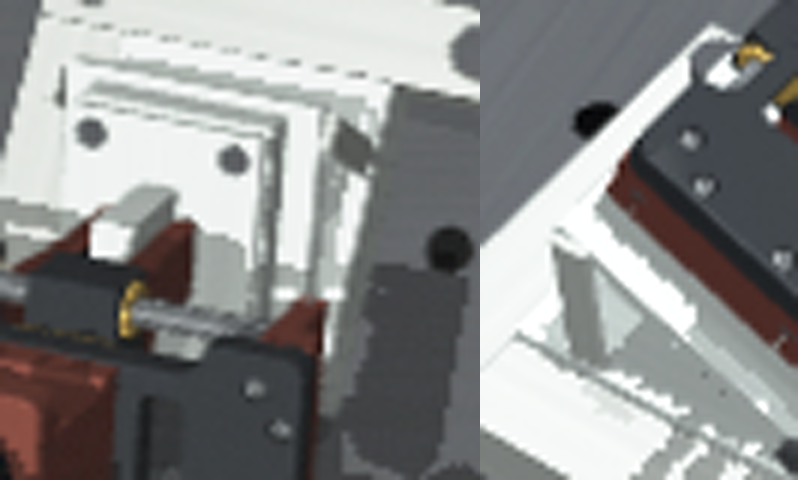

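The cover is now about 1.5 mm above the rim, with its holes at (91,133) and (233,158) in the left crop, and the edges look aligned. I'll put a number on the offset at this matching depth.

```bash
cat > e.py <<'E'
from h import *
m=eyes.camera_model("top");T=np.array(m["cam_to_world"]);K=np.array(m["mtx"])
A=np.array(ctrl.state()["tcp_rot"]);q=np.array(ctrl.state()["tool_pos"])
def show(n,img,o,ax,fix):
    g0=cv2.cvtColor(img,cv2.COLOR_BGR2GRAY);r=np.arange(-.050,.0501,.0005);X,Y=(r,fix) if ax==0 else (fix,r)
    P=np.array([[o+A[:,0]*x+A[:,1]*y for y in Y] for x in X]);c=((P-T[:3,3])@T[:3,:3])*[1,-1,-1];u=c@K.T;u=(u[...,:2]/u[...,2:]).astype(np.float32)
    v=cv2.remap(g0,u,None,cv2.INTER_CUBIC).astype(float).mean(1-ax);g=cv2.GaussianBlur(np.diff(v)[None],(0,0),1.2)[0]
    print(n,[(float(round(1e3*r[i]+.25,1)),int(10*g[i])) for i in range(1,len(g)-1) if abs(g[i])>3 and abs(g[i])>=abs(g[i-1]) and abs(g[i])>abs(g[i+1])])
def both(t,gap,h=.0114):
    t0=cv2.imread("pics/t2f.png");L=np.linspace
    oc=q+A[:,2]*(h-.006);pc=q+A[:,2]*(h+gap)
    show("cover x",t,oc,0,L(-.012,-.026,8));show("cover x+",t,oc,0,L(.01,.026,8));show("cover y holes",t,oc,1,L(-.034,-.027,6));show("cover y",t,oc,1,L(-.022,-.015,6))
    show("rim x",t0,pc,0,L(-.018,.018,10));show("rim y",t0,pc,1,L(-.02,.02,10))
E
python3 - <<'E'
from e import *
both(cv2.imread("pics/t4f.png"),.0015)
E
```

```text
cover x [(-48.2, -153), (-43.8, 132), (-41.2, -102), (-38.7, 127), (-35.2, -104), (-27.2, 131), (-6.2, -120), (18.3, -101), (23.3, 65), (26.3, -127), (29.8, 48), (36.8, -88)]
cover x+ [(-48.2, -101), (-43.8, 96), (-41.2, -94), (-39.2, 114), (-35.2, -115), (-26.7, 95), (-9.2, -53), (-5.2, -51), (-2.7, 52), (-0.2, -36), (8.8, -220), (18.8, 31), (42.3, 38)]
cover y holes [(-47.2, 193), (-37.2, -302), (-34.2, 162), (-31.7, -38), (-29.7, 178), (-26.2, -209), (-17.7, 192), (17.8, -189), (25.8, 197), (29.8, -49), (31.8, 32), (46.3, -263)]
cover y [(-47.2, 206), (-37.7, -250), (-33.2, 74), (-30.2, 175), (-6.2, -86), (7.3, 40), (29.3, -31), (48.8, -229)]
rim x [(-45.8, -156), (-40.7, 144), (-32.2, -286), (25.8, 97), (31.8, 138)]
rim y [(-44.8, 205), (-34.7, -262), (-30.7, 215), (-22.2, -273), (21.3, 210), (33.3, -40)]
```

```bash

python3 -m creep '[[[-0.0012,-0.0004,0,0,0,0,1],[0,0,0.0005,0,0,0,1],[0,0,0,0,0,0,1]]]'
python3 -m creep '[[[0,0,0.0005,0,0,0,1],[0,0,0,0,0,0,1]]]'
python3 -m creep '[[[0,0,0.0005,0,0,0,1],[0,0,0,0,0,0,1]]]'
python3 -m creep '[[[0,0,0.0005,0,0,0,1],[0,0,0,0,0,0,1]]]'
python3 -c "
from h import *
s=ctrl.state();A=np.array(s['tcp_rot']);print('tool F',A.T@s['ft_force'],'M',A.T@s['torque'])"
```

```text
time: 22.45
tool_pos: [0.5396, 0.1718, 0.0851]
tcp_rot: [[-0.864, 0.182, 0.47], [0.159, 0.983, -0.088], [-0.478, -0.001, -0.878]]
ft_force: [1.0, -0.2, -0.3]
width: 0.0118
grip_force: 40.0
time: 22.62
tool_pos: [0.5398, 0.1718, 0.085]
tcp_rot: [[-0.864, 0.182, 0.47], [0.159, 0.983, -0.088], [-0.478, -0.001, -0.878]]
ft_force: [-2.4, -1.0, 5.5]
width: 0.0118
grip_force: 40.0
time: 22.78
tool_pos: [0.54, 0.1717, 0.0849]
tcp_rot: [[-0.863, 0.182, 0.471], [0.159, 0.983, -0.088], [-0.479, -0.001, -0.878]]
ft_force: [-5.6, -1.6, 10.1]
width: 0.0119
grip_force: 40.0
time: 22.95
tool_pos: [0.5402, 0.1717, 0.0847]
tcp_rot: [[-0.863, 0.182, 0.471], [0.159, 0.983, -0.088], [-0.479, -0.001, -0.878]]
ft_force: [-6.6, -0.8, 14.9]
width: 0.0113
grip_force: 40.0
tool F [ -1.5523  -1.9497 -16.123 ] M [0.0945 0.4633 0.0191]
```

```bash
cat > r.py <<'E'
from h import *
s=ctrl.state();A=np.array(s['tcp_rot']);f=A.T@s['ft_force'];M=A.T@s['torque'];R=down(169.35,-28.5)
print('tool F',f,'M',M,'cop x,y mm',-1e3*M[1]/f[2],1e3*M[0]/f[2],'tilt',np.degrees(np.arccos(-A[2,2])),s["tool_pos"])
E
python3 -m creep '[[[0,0,-0.0005,0,0.4,0,1],[0,0,0,0,0,0,1],[0,0,0,0,0,0,1]]]' >/dev/null; python3 r.py
python3 -m creep '[[[0,0,0,0,0.4,0,1],[0,0,0,0,0,0,1],[0,0,0,0,0,0,1]]]'>/dev/null; python3 r.py
python3 -m creep '[[[0,0,0,0,0.4,0,1],[0,0,0,0,0,0,1],[0,0,0,0,0,0,1]]]'>/dev/null; python3 r.py
python3 -m creep '[[[0,0,0,0,0.4,0,1],[0,0,0,0,0,0,1],[0,0,0,0,0,0,1]]]'>/dev/null; python3 r.py
```

```text
tool F [ -0.0233  -0.8432 -10.0338] M [ 0.0368 -0.162   0.0657] cop x,y mm -16.142680774359636 -3.670222753257742 tilt 28.198658473907955 [0.5401 0.1718 0.0847]
tool F [ -0.024    0.0674 -11.3039] M [ 0.0969 -0.2267  0.0417] cop x,y mm -20.0591724057247 -8.573848208468487 tilt 27.811410584884616 [0.54   0.1718 0.0848]
tool F [  1.2497  -0.7803 -13.6428] M [ 0.0411 -0.2863  0.0402] cop x,y mm -20.98252887322856 -3.012633433178665 tilt 27.417139154387616 [0.54   0.1718 0.0849]
tool F [  0.7727  -0.906  -14.6834] M [ 0.0902 -0.2385  0.0446] cop x,y mm -16.2395938892799 -6.145445340645137 tilt 27.017316385861154 [0.54   0.1719 0.085 ]
```

```bash

python3 -m creep '[[[0,0,0,0,-0.4,0,1],[0,0,0,0,0,0,1],[0,0,0,0,0,0,1]]]' >/dev/null; python3 r.py
python3 -m creep '[[[0,0,0,0,-0.4,0,1],[0,0,0,0,0,0,1],[0,0,0,0,0,0,1]]]'>/dev/null; python3 r.py
python3 -m creep '[[[0,0,0,0,-0.2,0,1],[0,0,0,0,0,0,1],[0,0,0,0,0,0,1]]]'>/dev/null; python3 r.py
python3 - <<'E'
from e import *
t=eyes.camera("top");cv2.imwrite("pics/t5f.png",t);both(t,0)
E
```

```text
tool F [  0.5536  -0.3556 -11.579 ] M [ 0.0144 -0.1927  0.0671] cop x,y mm -16.64354301486371 -1.241862539951263 tilt 27.406523988162014 [0.54   0.1719 0.0848]
tool F [ 1.2139  0.3612 -7.8741] M [-0.081  -0.0788  0.0859] cop x,y mm -10.01304212515341 10.282156778047723 tilt 27.783467805301697 [0.5399 0.1718 0.0845]
tool F [ 0.3988 -0.923  -7.2858] M [-0.0776  0.1735  0.0532] cop x,y mm 23.8176772043847 10.65572708774274 tilt 27.983664577827483 [0.54   0.1719 0.0845]
cover x [(-46.2, -151), (-42.2, 42), (-38.7, 123), (-34.7, -123), (-27.2, 122), (-9.7, -49), (-6.2, -122), (17.3, -95), (21.8, 90), (24.3, -146), (27.8, 61), (34.3, -81)]
cover x+ [(-46.2, -104), (-39.2, 111), (-35.2, -121), (-26.7, 107), (-9.7, -32), (-6.7, -95), (-3.2, 80), (-0.7, -31), (7.8, -224), (17.3, 32), (40.3, 37)]
cover y holes [(-46.8, 195), (-36.2, -287), (-31.2, 164), (-26.7, -277), (-17.7, 191), (17.8, -251), (25.8, 196), (46.8, -236)]
cover y [(-46.8, 205), (-36.7, -264), (-30.2, 195), (-5.7, -127), (-3.2, 38), (7.8, 59)]
rim x [(-48.8, 158), (-44.2, -157), (-39.2, 145), (-30.7, -279), (26.8, 98), (32.8, 139)]
rim y [(-49.2, -115), (-44.8, 204), (-34.7, -263), (-30.7, 215), (-22.2, -268), (21.3, 209), (33.3, -39)]
```

```bash

python3 -m creep '[[[0,0,0.0002,0,0.1,0,1],[0,0,0,0,0,0,1],[0,0,0,0,0,0,1],[0,0,0,0,0,0,1]]]' >/dev/null; python3 r.py
for i in 1 2 3; do python3 -m creep '[[[0,0,0,0,0,0,1],[0,0,0,0,0,0,1]]]' >/dev/null; python3 r.py; done
python3 - <<'E'
from h import *
t=eyes.camera("top");s=eyes.camera("side")
a=cv2.resize(t[200:290,145:235],(450,450),interpolation=cv2.INTER_CUBIC);b=cv2.resize(s[285:375,190:260],(350,450),interpolation=cv2.INTER_CUBIC)
cv2.imwrite("pics/c6.png",np.hstack([a,b]))
E
```

```text
tool F [  1.6093  -0.4454 -11.5955] M [-0.0402  0.1343  0.0766] cop x,y mm 11.585095541266629 3.4702978436234067 tilt 27.887688308893797 [0.5399 0.1719 0.0845]
tool F [  0.8662  -1.421  -10.7469] M [0.0004 0.04   0.0746] cop x,y mm 3.720049727286561 -0.04077021956159316 tilt 27.887737622342076 [0.5399 0.1719 0.0845]
tool F [  0.3305  -0.8808 -11.6015] M [-0.003   0.1157  0.0428] cop x,y mm 9.970164811705384 0.26230978197659777 tilt 27.890099050732434 [0.54   0.1718 0.0845]
tool F [  1.0765  -0.4891 -12.3284] M [-0.0312  0.0717  0.0317] cop x,y mm 5.81662822380381 2.530624322090668 tilt 27.890533119236924 [0.5399 0.1718 0.0845]
```

View pics/c6.png

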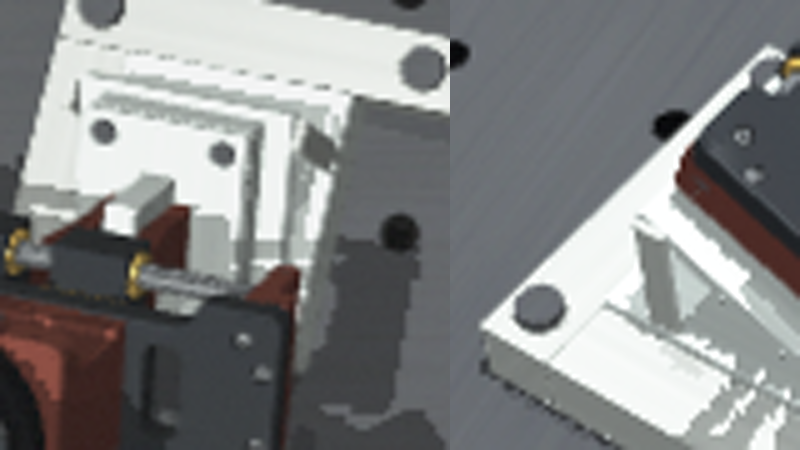

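The picture shows the plate still against both bars and the cover seated on the port with its edges lined up (holes at (104,131) and (222,154)). The push is centred but a little high, so I'll ease it slightly.

```bash

python3 -m creep '[[[0,0,-0.0002,0,0,0,1],[0,0,0,0,0,0,1],[0,0,0,0,0,0,1],[0,0,0,0,0,0,1]]]' >/dev/null; python3 r.py
for i in 1 2 3; do python3 -m creep '[[[0,0,0,0,0,0,1],[0,0,0,0,0,0,1]]]' | tail -1; python3 r.py; done
```

```text
tool F [ 0.0544 -0.3749 -9.6164] M [0.0051 0.0293 0.0602] cop x,y mm 3.0429840267234662 -0.5332462940536035 tilt 27.878428638160727 [0.5399 0.1719 0.0845]
grip_force: 40.0
tool F [ 0.7331 -0.9048 -9.518 ] M [-0.0731  0.0293  0.0848] cop x,y mm 3.0826818872310393 7.678005934901691 tilt 27.878366874048474 [0.5399 0.1719 0.0845]
grip_force: 40.0
tool F [ 1.1921 -0.2755 -9.8113] M [-0.0478  0.0002  0.0887] cop x,y mm 0.02165622164384784 4.876010068914582 tilt 27.87734492311283 [0.5399 0.1718 0.0845]
grip_force: 40.0
tool F [ 0.9766  0.6572 -9.708 ] M [-0.072   0.0103  0.0317] cop x,y mm 1.0559723028316985 7.4116099792212475 tilt 27.87731447120897 [0.5399 0.1718 0.0845]
```

```bash
python3 -c "
from bench import ctrl
print(ctrl.sign_off())"
```

```text
the job is handed in; nothing more can be done
None
```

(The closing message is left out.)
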